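# Load the power module and seal the hatch

### The arm

A 6-joint arm with a two-finger parallel gripper is mounted at the origin on the work surface. World frame = base frame: x ahead of the robot, y to its left, z up, the work surface at z = 0. Lengths are in m, angles in rad, forces in N, time in s.
With the tool pointing down it reaches from about 0.35 to 0.975 m from the base axis. Payload 4.9 kg.
Tool frame: the origin (TCP) lies midway between the tips of the shut fingers; the grasp point (between the pads) lies 19 mm behind it; z points along the fingers, y is the direction in which the jaws open and shut (so a half turn about z gives the same grasp; the last joint's range is limited). The gripper opens to 85 mm and grips with 20 to 120 N. Pads are 22 mm wide; open, the fingers measure 114 mm over their backs; the gripper's body (76 mm by 85 mm) begins 54 mm behind the grasp point. The pads swing forward as they close: fully open they stand 13 mm farther back than shut.
Start: joints at [1.143, 0.053, 1.613, -0, 1.476, -0.119], TCP at [0.19, 0.595, 0.231] pointing down, gripper open.
Joint ranges: [-3.01, 3.01], [-1.01, 2.22], [0.06, 2.58], [-1.02, 4.17], [0.09, 2.62], [-3.14, 3.14]. Speed limits (rad/s): [2.57, 2.57, 3.14, 3.14, 3.14, 3.14].

### API

Orientations are given as a rotation vector (axis times angle).
In Python, from station import ctrl gives the robot as it stands.
- The arm moves only by the tool apply_moves, never from a script. Its argument "rows" is a list of rows, each a list of 6 numbers: the shift along the tool's x, y, z in cm, then the turn, a rotation vector about the tool's x, y, z in units of 5 degrees (1.0 is 5 degrees). In form: [[x, y, z, rx, ry, rz], ...]. A call has 1 to 20 rows; each row is the pose to reach, as a shift and turn from the pose measured when the call began, along the tool's axes at that moment; what a row does not reach only later rows make up. A row lasts 1/10 s, in which the tool goes at most 50 mm and 8.59 degrees, less where a joint would pass 70% of its speed; a pose out of reach is approached as far as the arm can. A call with a gripper value outside its range is refused whole. "grip" is the closure, from 0 (fully open) to 1 (shut), set as the call begins (left out, the last holds). The fingers move at their own pace and stop on an object; "squeeze" is the grip in N (left out, the last holds). Time passes only in rows, so rows that repeat a pose let the fingers close. It gives the time, the measured TCP pose, the force and the opening at its end, in the units of the state.
- ctrl.get_obs(): the state, without advancing time (a new reading comes with each control period).
- ctrl.get_image(name): name is "scene" or "top" or "wrist"; returns a dict with "color" (400x640x3 uint8, blue, green, red), "mtx" (3x3 intrinsics, pixels), "rvec" (rotation vector, rad) and "tvec" (3), from world to camera coordinates, as OpenCV has them. Camera axes: x right, y down, z forward; pixel columns grow to the right and rows downward; lengths in m; the calibration is good to about 2 mm. A picture is of the moment at which its call begins. There is no depth.
- ctrl.finish_job(): hands the job in, once; it reports no verdict.
The state is a dict: "t": time; "q": joint angles; "dq": joint speeds; "effort": joint torques, N m; "tool_pos": TCP position; "tool_rot": TCP orientation; "contact_force": force on the tool from outside, world axes, zero at the start; "wrist_torque": the same for the moment, N m; "opening": finger opening in m.
Only numpy, scipy, OpenCV 4.12 (cv2) and the standard library are available. Lean on these libraries where they do the work, as an engineer would, in place of code of your own. Each camera call takes 0.05 s, during which the arm holds its last target.

### The job

Set the tall finned power module down into its empty bay in the aluminium controller box (do not drop it) so that it sits flat on the bay floor. Then slide the box's hatch along its track until its rubber edge bears snugly against the sealing strip at the end frame and stays pressed there when you let go; push gently, because the seal is spoiled if squeezed hard (more than about 10 N). Leave the other things on the bench where they are.

Things in the scene. Friction and masses are not known exactly. Their poses are not given: they have to be found in the camera images.
- module_center (a point): Centre (half-way up) of the loose power module: a block 60 long (its x) x 40 wide (y) x 60 mm tall, black base 22 mm high with upright aluminium fins above, 0.25 to 0.5 kg, upright on the bench left or right of the box. Either end may face either way in the bay. Grip it across its 40 mm width, fingertips at least 24 mm above its underside to clear the bay's rim.
- bay (a point): Centre of the bay floor in the controller box, 18 mm above the bench. x: along the bay's long side; y: the hatch's closing direction; z up. The bay is 66 (x) x 46 mm (y) inside a black rim 16 mm high and 5 mm thick. The box-top opening, 66 mm above the bay floor, is 140 (x) x 120 mm (y), centred on the bay. The seated module's top is 6 mm under the hatch.
- handle (a point): Centre of the black handle bar on the hatch: 70 long (along the bay's x) x 12 thick (along the track) x 30 mm tall; its foot, on the hatch's top face, is 15 mm below. Axes as the bay's; +y closes. The steel hatch is 160 x 150 x 3 mm, handle in its middle. A rubber lip on its +y edge ends 81 mm ahead of the handle's centre and gives about 1 mm per 8 N.
- hatch (a joint): Hatch position on its track, m: 0.168 to 0.185 at the start (open, bay clear), falling as it closes (+y). The lip meets the sealing strip anywhere between 0.037 and 0.006, different every time. It slides with about 3 N of drag and stays where left; the drag keeps the lip pressed (up to 3 N) once it was pushed home.
- frame: End frame: a steel bar 180 (x) x 15 (y) x 12 mm across the closing end of the track; origin at the middle of its underside, axes as the bay's. On its -y side a black rubber sealing strip, 150 mm long and 8 mm high, is clamped at an unmeasured depth: its face is 13 to 43 mm from the bar's centre line. The closed hatch's lip bears on it; over 12 N spoils it.
- heatsink: Bystander: a low loose finned heatsink 85 x 56 x 24 mm, on the other side of the box from the module. Origin under its centre.
- bowl: Bystander: steel bowl, 90 mm across, 35 mm tall. Origin under its centre.
- driver: Bystander: screwdriver lying on the bench.
- cap: Bystander: grey plastic ring, 40 mm across, 12 mm tall. Origin under its centre.
- case: The aluminium controller box, fixed: 180 (x) x 350 (y) x 84 mm tall, origin under its centre, axes as the bay's, the bay 61 mm to +y of it. Two dark track rails 8 mm high run along y on its top; the end frame stands at its +y end. Beyond it lie a tray of screws and a glue gun, under 40 mm high; past 0.4 m to the left stands a 0.2 m tall power supply.
There are look-alikes about, which are no part of the job. Leave any red look-alike of the part that bears module_center alone.

How it is judged:
On the way:
1. the module sits flat in its bay and is released (z of module_center in the frame of bay between 0.026 and 0.034 m and horizontal distance between module_center and bay below 0.008 m and angle between module_center's own z axis and vertical below 0.1 rad and angle between the x axis of module_center and the x axis of bay, either way round below 0.15 rad and contact force between the fingers and module below 0.1 N), for 0.2 s.
At the end, for the whole second after the job is handed in: The module is upright, flat on the floor of its bay (height within 4 mm, centre within 8 mm, turned less than 0.15 rad), and the hatch is at rest, closed over it, its rubber lip still bearing on the frame's sealing strip with more than 1.5 N (z of module_center in the frame of bay between 0.026 and 0.034 m and horizontal distance between module_center and bay below 0.008 m and angle between module_center's own z axis and vertical below 0.1 rad and angle between the x axis of module_center and the x axis of bay, either way round below 0.15 rad and contact force between hatch and frame above 1.5 N and linear speed of hatch below 0.005 m/s and value of joint hatch below 0.04 m); the robot touches nothing.
It fails at once if the seal is squeezed with more than 12 N (contact force between hatch and frame above 12 N).
It fails at once if the module is dropped (falls free faster than 0.5 m/s) (contact force between the fingers and module below 0.05 N and linear speed of module above 0.5 m/s).
It fails at once if another thing on the bench is moved by more than 30 mm (distance of any of heatsink, bowl, driver, cap from where it was at the start of the episode above 0.03 m).
It also fails if it takes over 64 s, if anything falls off the work surface, if the arm or the gripper's body presses on something with over 40 N, if the wrist force passes 120 N, or if a joint passes its speed limit or range.

## Working session

There is one attempt and no reset: what is moved stays moved. The work goes in short steps, Python scripts to look and compute and a tool call to move; the robot and the scene stay as the last step left them, time stands still between calls to the robot, and variables do not carry over. Pictures are saved under pics/ and viewed, and the job is handed in when it is done.

Besides the shell and the picture viewer there is one more tool, called after "Call:" in YAML: its name, and indented under it one key for each argument. apply_moves: Moves the arm, as the interface text tells. Its arguments: {"type":"object","properties":{"rows":{"type":"array","items":{"type":"array","items":{"type":"number"}}},"grip":{"type":"number"},"squeeze":{"type":"number"}},"required":["rows"]}

```bash
mkdir -p pics; ls
python3 - <<'E'
from station import ctrl
import cv2
o=ctrl.get_obs();print(o)
for n in("scene","top","wrist"):
    d=ctrl.get_image(n);cv2.imwrite(f"pics/{n}0.png",d["color"]);print(n,d["mtx"].tolist(),d["rvec"],d["tvec"])
E
```

```text
pics
{'t': 0.0, 'q': array([ 1.14301388e+00,  5.33654640e-02,  1.61428199e+00,  3.06059032e-05,
        1.47602839e+00, -1.18993170e-01]), 'dq': array([-0.00043838,  0.00024586, -0.00019861, -0.00058728, -0.00071367,
       -0.00091152]), 'effort': array([-1.24998160e-04, -3.93719566e+01, -3.70157647e+01,  2.90909611e-05,
        7.52463442e-03, -2.37542645e-05]), 'tool_pos': array([0.18966719, 0.59487035, 0.23006487]), 'tool_rot': array([-0.4830336 , -3.1036358 ,  0.00313722]), 'contact_force': array([0.80976755, 0.63885993, 0.884768  ]), 'wrist_torque': array([0.01404944, 0.06206778, 0.01901811]), 'opening': 0.08518755313305058}
scene [[384.0275184844155, 0.0, 320.03565242435286], [0.0, 384.0275184844155, 202.33402336975124], [0.0, 0.0, 1.0]] [ 0.83538524  2.63547766 -0.97029876] [ 0.36321287 -0.15346713  1.10613159]
top [[485.57237105100376, 0.0, 320.5388951328444], [0.0, 485.57237105100376, 193.8443630154584], [0.0, 0.0, 1.0]] [ 2.14793758 -2.05697933  0.22339751] [0.01774358 0.49342546 1.21434137]
wrist [[290.4818565856521, 0.0, 318.471698716177], [0.0, 290.4818565856521, 199.24224476883253], [0.0, 0.0, 1.0]] [-2.32479049 -1.70017898 -0.26224921] [-0.62414846 -0.03924046  0.37869935]
```

View pics/scene0.png

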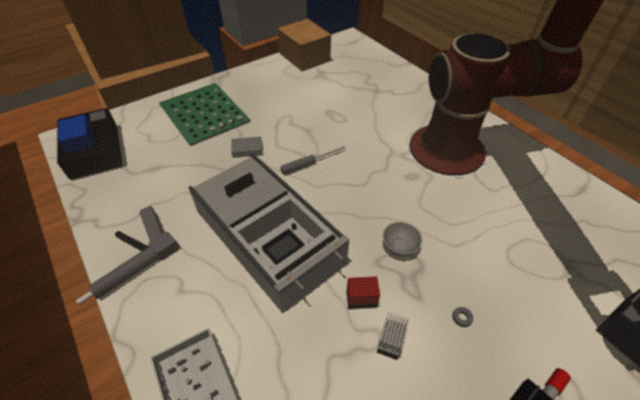

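View pics/top0.png

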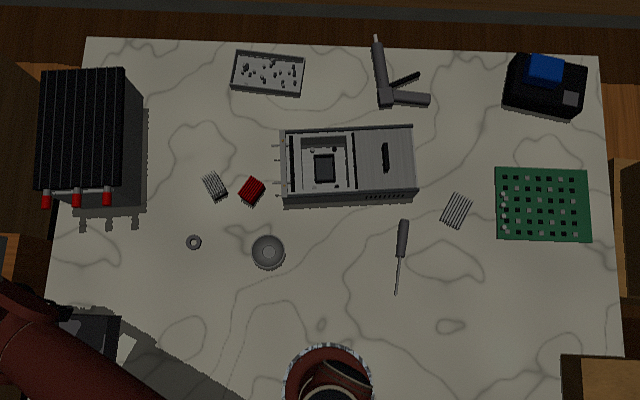

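View pics/wrist0.png

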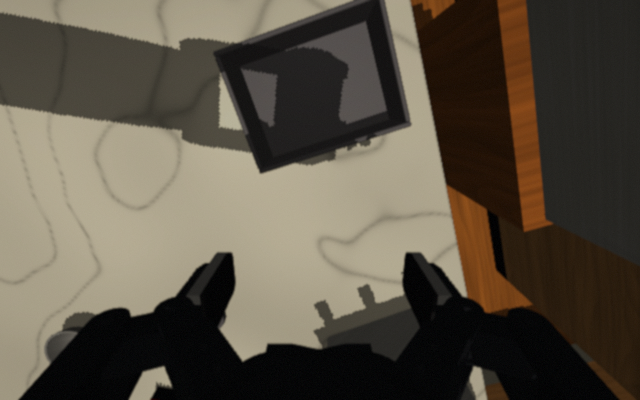

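The top view shows these candidates: silver finned block at top (214,187) / scene (393,335); red block at top (252,192) / scene (363,292), which is the red look-alike; low finned heatsink at top (456,210) / scene (247,147), on the other side. The silver block at (214,187) fits the description. I'll check it in a close crop.

```bash
cat > h.py <<'E'
import cv2,numpy as np
from station import ctrl
def cam(n):
    d=ctrl.get_image(n);R=cv2.Rodrigues(np.array(d["rvec"],float))[0];t=np.array(d["tvec"],float).ravel()
    return dict(img=d["color"],K=np.array(d["mtx"]),R=R,t=t,C=-R.T@t,rv=np.array(d["rvec"],float))
def ray(c,uv):
    v=c["R"].T@np.linalg.inv(c["K"])@np.array([uv[0],uv[1],1.]);return v/np.linalg.norm(v)
def onz(c,uv,z):
    v=ray(c,uv);return c["C"]+v*(z-c["C"][2])/v[2]
def proj(c,P):
    return cv2.projectPoints(np.atleast_2d(np.array(P,float)),c["rv"],c["t"],c["K"],None)[0][:,0]
def tri(c1,u1,c2,u2):
    a,b=ray(c1,u1),ray(c2,u2);s=np.linalg.lstsq(np.c_[a,-b],c2["C"]-c1["C"],rcond=None)[0]
    p,q=c1["C"]+a*s[0],c2["C"]+b*s[1];return (p+q)/2,np.linalg.norm(p-q)
def crop(c,x0,y0,x1,y1,k,fn):
    cv2.imwrite(fn,cv2.resize(c["img"][y0:y1,x0:x1],None,fx=k,fy=k,interpolation=cv2.INTER_CUBIC))
E
python3 - <<'E'
from h import *
s=cam("scene");t=cam("top")
print(s["C"],t["C"])
crop(s,330,260,430,370,5,"pics/a1.png");crop(t,190,160,290,220,8,"pics/a2.png");crop(t,270,110,430,220,5,"pics/a3.png");crop(s,180,150,360,310,4,"pics/a4.png")
E
```

```text
[0.77935373 0.47142621 0.74119358] [0.21750824 0.02448126 1.29247798]
```

View pics/a1.png

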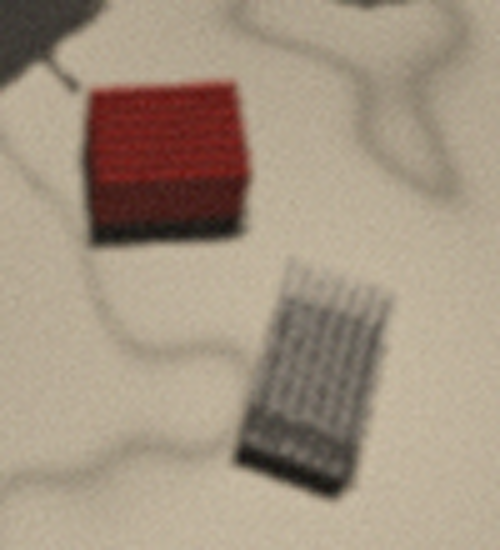

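View pics/a2.png

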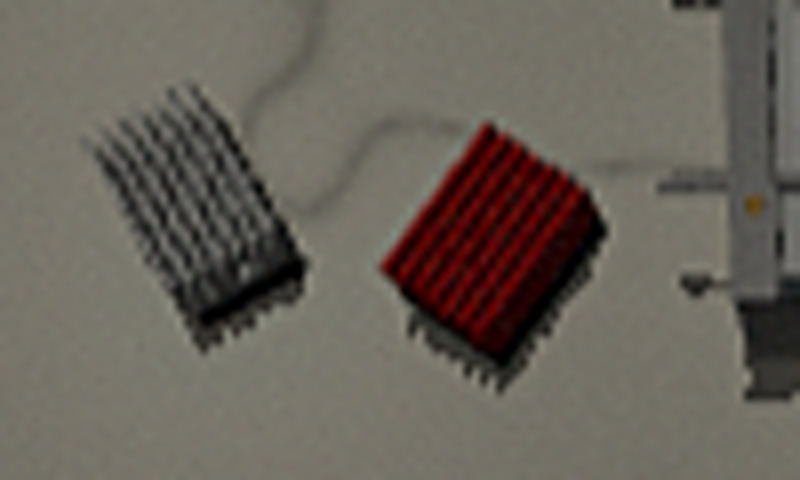

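View pics/a3.png

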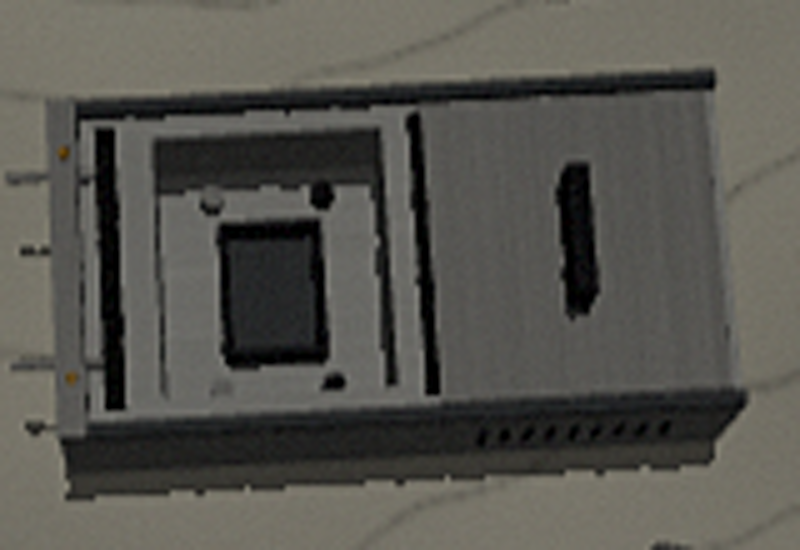

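View pics/a4.png

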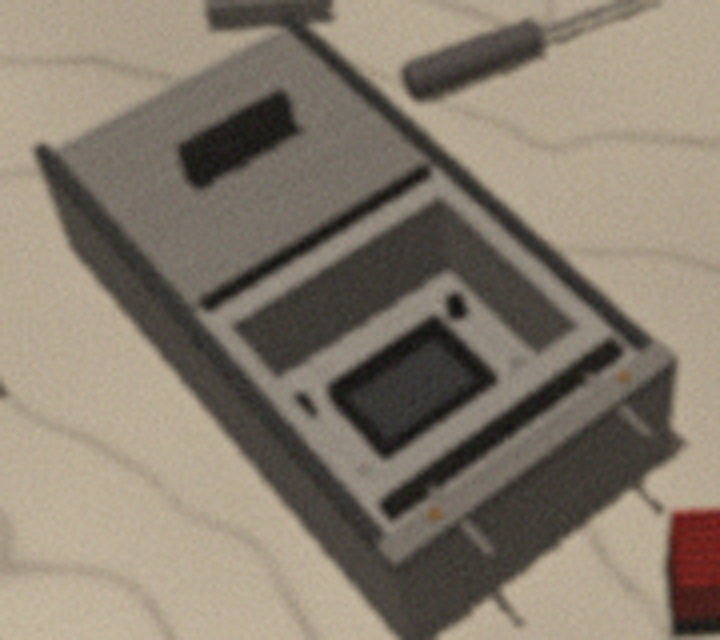

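The crop confirms it. The silver block at scene (393,335) stands tall with a black base, and the red one is left alone. The bay is at top (323,168), with its black rim clear, and the handle is at about top (385,157). Next I'll measure.

Run:
```python
from h import *
s=cam("scene");t=cam("top");w=cam("wrist")
A3=lambda x,y:((x+.5)/5-.5+270,(y+.5)/5-.5+110)
A4=lambda x,y:((x+.5)/4-.5+180,(y+.5)/4-.5+150)
A2=lambda x,y:((x+.5)/8-.5+190,(y+.5)/8-.5+160)
A1=lambda x,y:((x+.5)/5-.5+330,(y+.5)/5-.5+260)
def rep(n,P):
    P=np.array(P)[:,:2];print(n,P.round(4).tolist(),"c",P.mean(0).round(4),"len",[round(float(np.linalg.norm(P[i]-P[i-1])),4) for i in range(len(P))])
rep("rim top",[onz(t,A3(*p),.034) for p in [(218,222),(318,216),(328,358),(226,368)]])
rep("rim scene",[onz(s,A4(*p),.034) for p in [(330,388),(438,316),(497,378),(386,458)]])
rep("case frame ends(top z=.096?)",[onz(t,A3(*p),.096) for p in [(48,100),(62,435)]])
rep("rail ends z=.092",[onz(t,A3(*p),.092) for p in [(713,72),(745,395)]])
rep("handle top z=.117",[onz(t,A3(*p),.117) for p in [(562,165),(588,163),(593,310),(568,316)]])
rep("strip",[onz(t,A3(*p),.092) for p in [(115,128),(125,408)]])
rep("lip",[onz(t,A3(*p),.087) for p in [(407,115),(428,395)]])
rep("mod top far",[onz(t,A2(*p),.06) for p in [(90,145),(185,85)]])
rep("mod bench scene",[onz(s,A1(*p),.0) for p in [(237,462),(338,497)]])
rep("mod top scene",[onz(s,A1(*p),.06) for p in [(290,258),(393,292),(350,470),(242,440)]])
o=ctrl.get_obs();R=cv2.Rodrigues(o["tool_rot"])[0]
print("wristcam in tool",R.T@(w["C"]-o["tool_pos"]),"axis",R.T@w["R"].T[:,2]);print(R.round(3),o["t"])
```

```text
rim top [[0.6061, 0.0639], [0.6118, 0.01], [0.5329, 0.0017], [0.5251, 0.0559]] c [0.569  0.0329] len [0.0814, 0.0542, 0.0793, 0.0547]
rim scene [[0.6085, 0.0109], [0.5336, 0.0034], [0.5297, 0.0583], [0.6063, 0.0669]] c [0.5695 0.0349] len [0.0561, 0.0753, 0.055, 0.0771]
case frame ends(top z=.096?) [[0.6493, 0.1534], [0.4716, 0.1353]] c [0.5605 0.1444] len [0.1786, 0.1786]
rail ends z=.092 [[0.681, -0.1927], [0.5081, -0.2094]] c [ 0.5946 -0.2011] len [0.1737, 0.1737]
handle top z=.117 [[0.6181, -0.1118], [0.6197, -0.1249], [0.5426, -0.1285], [0.5389, -0.116]] c [ 0.5798 -0.1203] len [0.0793, 0.0133, 0.0773, 0.013]
strip [[0.6369, 0.1181], [0.4878, 0.1046]] c [0.5624 0.1114] len [0.1496, 0.1496]
lip [[0.6523, -0.0338], [0.5024, -0.049]] c [ 0.5773 -0.0414] len [0.1507, 0.1507]
mod top far [[0.5207, 0.3544], [0.5424, 0.3251]] c [0.5316 0.3398] len [0.0364, 0.0364]
mod bench scene [[0.5408, 0.3243], [0.5182, 0.3561]] c [0.5295 0.3402] len [0.039, 0.039]
mod top scene [[0.4943, 0.2901], [0.4719, 0.3222], [0.5296, 0.3611], [0.5536, 0.3314]] c [0.5124 0.3262] len [0.0723, 0.0391, 0.0696, 0.0381]
wristcam in tool [ 7.78920850e-02 -2.24510870e-05 -1.41420915e-01] axis [-3.03679661e-01  1.94619826e-04  9.52774173e-01]
[[-0.953  0.304 -0.   ]
 [ 0.304  0.953 -0.   ]
 [ 0.    -0.    -1.   ]] 0.4
```

Call:
apply_moves:
  rows:
    - [-38.4,-16.3,-2,0,0,-10.6]
    - [-38.4,-16.3,-2,0,0,-10.6]
    - [-38.4,-16.3,-2,0,0,-10.6]
    - [-38.4,-16.3,-2,0,0,-10.6]
    - [-38.4,-16.3,-2,0,0,-10.6]
    - [-38.4,-16.3,-2,0,0,-10.6]
    - [-38.4,-16.3,-2,0,0,-10.6]
    - [-38.4,-16.3,-2,0,0,-10.6]
    - [-38.4,-16.3,-2,0,0,-10.6]
    - [-38.4,-16.3,-2,0,0,-10.6]
    - [-38.4,-16.3,-2,0,0,-10.6]
    - [-38.4,-16.3,-2,0,0,-10.6]
    - [-38.4,-16.3,-2,0,0,-10.6]
    - [-38.4,-16.3,-2,0,0,-10.6]
  grip: 0.25

```text
t: 1.8
tool_pos: [0.5054, 0.3243, 0.2511]
tool_rot: [0.955, -2.993, 0.0]
contact_force: [0.1, -0.3, 0.4]
opening: 0.0643
```

Run:
```python
from h import *
w=cam("wrist");cv2.imwrite("pics/w1.png",w["img"])
o=ctrl.get_obs();print(o["t"],o["tool_pos"],o["opening"],cv2.Rodrigues(o["tool_rot"])[0].round(3))
th=.612;u=np.array([np.cos(th),np.sin(th)]);v=np.array([-u[1],u[0]]);c=np.array([.506,.323])
P=[np.r_[c+a*.03*u+b*.02*v,z] for z in(.06,0) for a,b in((1,1),(1,-1),(-1,-1),(-1,1))]
print(proj(w,P).round(0).tolist())
```

```text
1.85 [0.50549029 0.32415484 0.25117397] 0.06401526643661515 [[-0.815 -0.579 -0.   ]
 [-0.579  0.815 -0.   ]
 [ 0.    -0.    -1.   ]]
[[334.0, 201.0], [300.0, 200.0], [300.0, 150.0], [335.0, 151.0], [332.0, 187.0], [303.0, 187.0], [303.0, 144.0], [332.0, 144.0]]
```

View pics/w1.png

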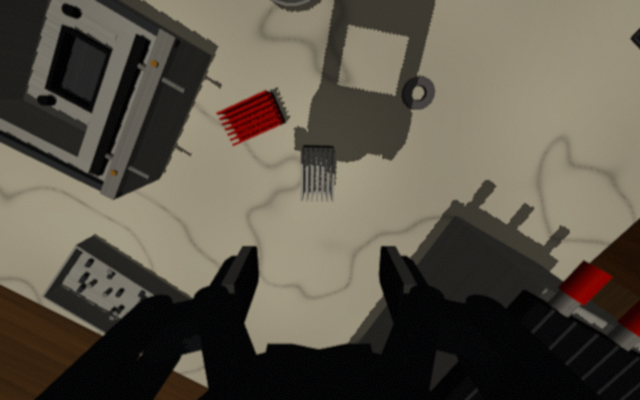

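The wrist view shows the silver module at px (300–336, 145–202), centred between the fingers (col 318) and matching the prediction. The red block, at (253,115), is clear. I'll descend.

Call:
apply_moves:
  rows:
    - [0,0,4,0,0,0]
    - [0,0,8,0,0,0]
    - [0,0,12,0,0,0]
    - [0,0,15,0,0,0]
    - [0,0,16,0,0,0]
    - [0,0,16,0,0,0]
    - [0,0,16,0,0,0]

```text
t: 2.55
tool_pos: [0.5065, 0.3248, 0.0931]
tool_rot: [-0.955, 2.99, 0.0]
contact_force: [0.1, 0.0, 0.3]
opening: 0.064
```

Run:
```python
from h import *
w=cam("wrist");cv2.imwrite("pics/w2.png",w["img"])
o=ctrl.get_obs();print(o["t"],o["tool_pos"],o["opening"])
th=.612;u=np.array([np.cos(th),np.sin(th)]);v=np.array([-u[1],u[0]]);c=np.array([.506,.323])
P=[np.r_[c+a*.03*u+b*.02*v,z] for z in(.06,0) for a,b in((1,1),(1,-1),(-1,-1),(-1,1))]
print(proj(w,P).round(0).tolist())
```

```text
2.6 [0.50695953 0.32499594 0.0938197 ] 0.06400818621603778
[[345.0, 270.0], [287.0, 269.0], [284.0, 185.0], [349.0, 185.0], [339.0, 233.0], [294.0, 233.0], [293.0, 166.0], [341.0, 166.0]]
```

View pics/w2.png

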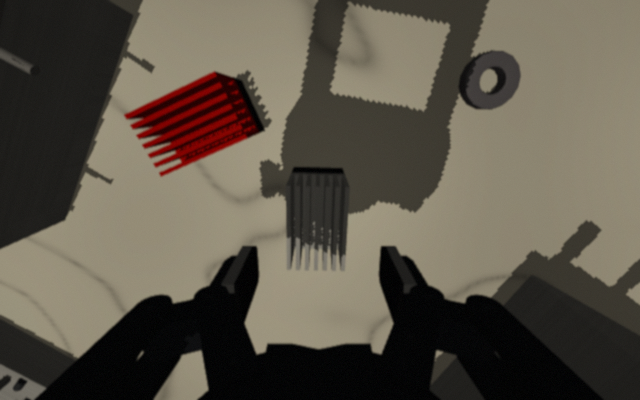

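Call:
apply_moves:
  rows:
    - [0.1,0,2,0,0,0]
    - [0.2,0,4,0,0,0]
    - [0.2,0,5.5,0,0,0]
    - [0.2,0,6.2,0,0,0]
    - [0.2,0,6.2,0,0,0]
    - [0.2,0,6.2,0,0,0]

```text
t: 3.2
tool_pos: [0.5063, 0.3243, 0.0328]
tool_rot: [-0.954, 2.988, 0.001]
contact_force: [-1.0, -0.1, -0.4]
opening: 0.0641
```

Call:
apply_moves:
  rows:
    - [0,0,0,0,0,0]
    - [0,0,0,0,0,0]
    - [0,0,0,0,0,0]
    - [0,0,0,0,0,0]
    - [0,0,0,0,0,0]
    - [0,0,0,0,0,0]
    - [0,0,0,0,0,0]
    - [0,0,0,0,0,0]
  grip: 1
  squeeze: 45

```text
t: 4.0
tool_pos: [0.5074, 0.3247, 0.0343]
tool_rot: [-0.953, 2.985, 0.001]
contact_force: [0.2, -1.3, 5.6]
opening: 0.0395
```

Call:
apply_moves:
  rows:
    - [0,0,-1,0,0,0]
    - [0,0,-3,0,0,0]
    - [0,0,-6,0,0,0]
    - [0,0,-9,0,0,0]
    - [0,0,-12,0,0,0]
    - [0,0,-14,0,0,0]
    - [0,0,-15,0,0,0]
    - [0,0,-15,0,0,0]
    - [0,0,-15,0,0,0]
    - [0,0,-15,0,0,0]

```text
t: 5.0
tool_pos: [0.5052, 0.3237, 0.182]
tool_rot: [-0.954, 2.989, 0.0]
contact_force: [-0.0, 0.8, -3.1]
opening: 0.0392
```

Run:
```python
from h import *
w=cam("wrist");cv2.imwrite("pics/w3.png",w["img"])
o=ctrl.get_obs();R=cv2.Rodrigues(o["tool_rot"])[0];print(o["t"],o["tool_pos"],o["opening"],o["contact_force"]);print(R.round(4))
b=np.array([.5692,.034]);d=np.r_[b-o["tool_pos"][:2],0];print("shift tool cm",(R.T@d*100).round(2))
yw=np.arctan2(R[1,1],R[0,1]);print("rz units",-np.degrees(np.pi/2+.100-yw)/5)
```

```text
5.05 [0.50528016 0.32369712 0.18207568] 0.039258031591271725 [-0.14908381 -0.0984714  -3.06157014]
[[-0.815  -0.5795  0.004 ]
 [-0.5795  0.815   0.0016]
 [-0.0042 -0.001  -1.    ]]
shift tool cm [ 1.158e+01 -2.731e+01 -2.000e-02]
rz units 5.936594139778039
```

View pics/w3.png

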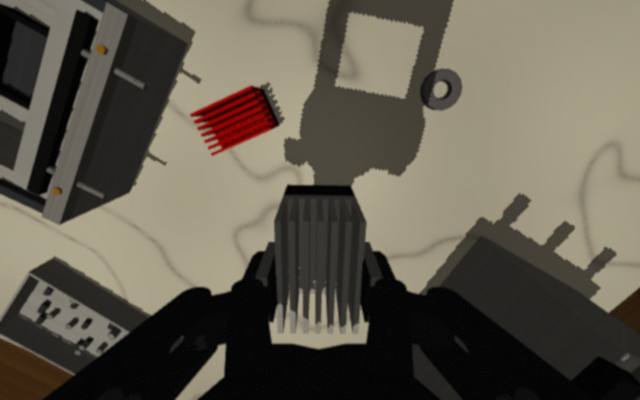

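Call:
apply_moves:
  rows:
    - [1.2,-2.7,-0.5,0,0,0.6]
    - [2.8,-6.5,-1,0,0,1.5]
    - [4.6,-10.8,-1,0,0,2.4]
    - [6.4,-15,-1,0,0,3.3]
    - [8.2,-19.3,-1,0,0,4.2]
    - [9.8,-23,-1,0,0,5.1]
    - [11,-26,-1,0,0,5.7]
    - [11.5,-27.2,-1,0,0,5.9]
    - [11.6,-27.3,-1,0,0,5.9]
    - [11.6,-27.3,-1,0,0,5.9]
    - [11.6,-27.3,-1,0,0,5.9]
    - [11.6,-27.3,-1,0,0,5.9]

```text
t: 6.25
tool_pos: [0.5686, 0.0353, 0.1918]
tool_rot: [-0.165, 3.133, 0.003]
contact_force: [0.4, -0.3, -3.4]
opening: 0.0395
```

Run:
```python
from h import *
w=cam("wrist");cv2.imwrite("pics/w4.png",w["img"])
s=cam("scene");t=cam("top");crop(s,180,100,380,260,4,"pics/s4.png");crop(t,260,90,430,220,4,"pics/t4.png")
o=ctrl.get_obs();R=cv2.Rodrigues(o["tool_rot"])[0];print(o["t"],o["tool_pos"],o["opening"],o["contact_force"]);print(R.round(4))
b=np.array([.5692,.034]);d=np.r_[b-o["tool_pos"][:2],0];print("shift tool cm",(R.T@d*100).round(2))
yw=np.arctan2(R[1,1],R[0,1]);print("rz units",-np.degrees(np.pi/2+.100-yw)/5)
# predicted module corners for x offset 0
for dx in(0,.002,.004):
  P=[o["tool_pos"]+R@np.array([dx+a*.03,bb*.02,z]) for z in(-.026,.034) for a,bb in((1,1),(1,-1),(-1,-1),(-1,1))]
  print(dx,proj(w,P).round(0).tolist())
u=np.array([np.cos(.1),np.sin(.1)]);v=np.array([-u[1],u[0]])
print("rim",proj(w,[np.r_[b+a*.038*u+c*.028*v,.034] for a,c in((1,1),(1,-1),(-1,-1),(-1,1))]).round(0).tolist())
```

```text
6.4 [0.56876081 0.03482771 0.19192208] 0.0396376212747959 [ 0.08464132 -0.38933278 -3.33922511]
[[-0.9945 -0.1044  0.004 ]
 [-0.1044  0.9945  0.0016]
 [-0.0042  0.0012 -1.    ]]
shift tool cm [-0.04 -0.09  0.  ]
rz units 0.0526907903736854
0 [[364.0, 224.0], [270.0, 224.0], [276.0, 337.0], [358.0, 337.0], [349.0, 187.0], [285.0, 187.0], [288.0, 271.0], [346.0, 271.0]]
0.002 [[364.0, 220.0], [270.0, 220.0], [276.0, 334.0], [358.0, 334.0], [350.0, 184.0], [285.0, 184.0], [288.0, 269.0], [347.0, 269.0]]
0.004 [[364.0, 215.0], [270.0, 215.0], [276.0, 331.0], [358.0, 331.0], [350.0, 181.0], [285.0, 181.0], [288.0, 266.0], [347.0, 266.0]]
rim [[342.0, 217.0], [291.0, 217.0], [290.0, 147.0], [344.0, 148.0]]
```

View pics/w4.png

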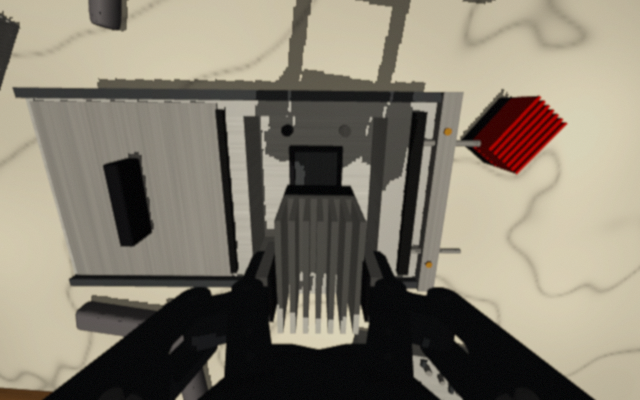

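View pics/s4.png

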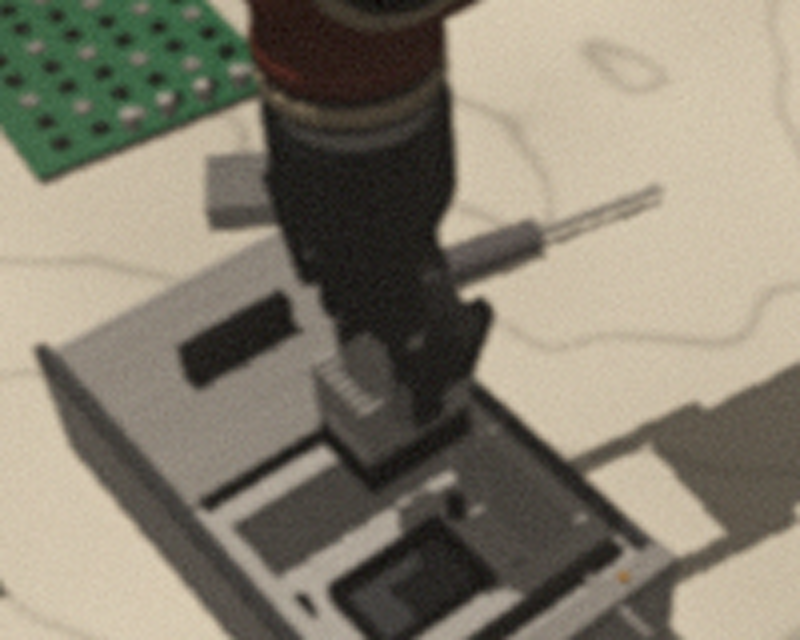

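Run:
```python
from h import *
i=cv2.imread("pics/w4.png")
cv2.imwrite("pics/w4c.png",cv2.resize(i[130:350,250:390],None,fx=4,fy=2.7,interpolation=cv2.INTER_CUBIC))
```

```text
(no output)
```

View pics/w4c.png

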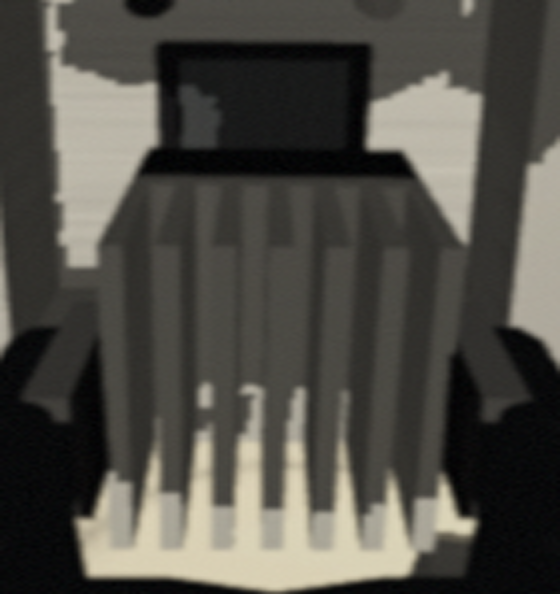

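View pics/t4.png

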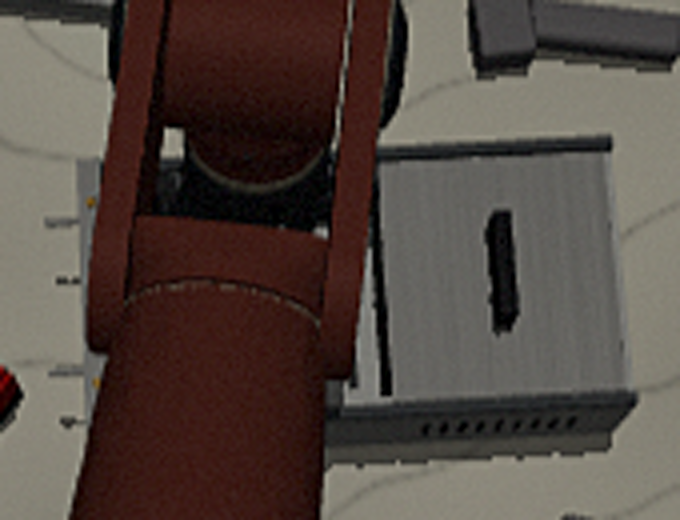

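Call:
apply_moves:
  rows:
    - [-0.1,-0.2,1,0,0,0]
    - [-0.1,-0.2,3,0,0,0]
    - [-0.1,-0.2,5.5,0,0,0]
    - [-0.1,-0.2,7.5,0,0,0]
    - [-0.1,-0.2,9,0,0,0]
    - [-0.1,-0.2,9.5,0,0,0]
    - [-0.1,-0.2,9.5,0,0,0]
    - [-0.1,-0.2,9.5,0,0,0]
    - [-0.1,-0.2,9.5,0,0,0]

```text
t: 7.3
tool_pos: [0.5715, 0.033, 0.0985]
tool_rot: [-0.164, 3.13, 0.002]
contact_force: [0.2, 0.3, -2.2]
opening: 0.0394
```

Run:
```python
from h import *
w=cam("wrist");cv2.imwrite("pics/w5.png",w["img"])
cv2.imwrite("pics/w5c.png",cv2.resize(w["img"][130:350,250:390],None,fx=4,fy=2.7,interpolation=cv2.INTER_CUBIC))
s=cam("scene");crop(s,180,150,360,310,4,"pics/s5.png")
o=ctrl.get_obs();R=cv2.Rodrigues(o["tool_rot"])[0];print(o["t"],o["tool_pos"],o["opening"],o["contact_force"]);print(R.round(4))
b=np.array([.5692,.034]);d=np.r_[b-o["tool_pos"][:2],0];print("shift tool cm",(R.T@d*100).round(2))
for dx in(0,.002):
  P=[o["tool_pos"]+R@np.array([dx+a*.03,bb*.02,z]) for z in(-.026,.034) for a,bb in((1,1),(1,-1))]
  print(dx,proj(w,P).round(0).tolist())
u=np.array([np.cos(.1),np.sin(.1)]);v=np.array([-u[1],u[0]])
print("rim",proj(w,[np.r_[b+a*.038*u+c*.028*v,.034] for a,c in((1,1),(1,-1),(-1,-1),(-1,1))]).round(0).tolist())
print("rim in",proj(w,[np.r_[b+a*.033*u+c*.023*v,.034] for a,c in((1,1),(1,-1),(-1,-1),(-1,1))]).round(0).tolist())
```

```text
7.4 [0.57117321 0.03302991 0.09818661] 0.03901911737750724 [-0.27112657  0.04044518 -2.81629349]
[[-9.945e-01 -1.045e-01  6.200e-03]
 [-1.044e-01  9.945e-01  1.500e-03]
 [-6.300e-03  8.000e-04 -1.000e+00]]
shift tool cm [ 0.19  0.12 -0.  ]
0 [[365.0, 223.0], [272.0, 223.0], [350.0, 186.0], [286.0, 186.0]]
0.002 [[365.0, 219.0], [271.0, 219.0], [350.0, 183.0], [286.0, 183.0]]
rim [[355.0, 256.0], [284.0, 256.0], [281.0, 161.0], [359.0, 162.0]]
rim in [[349.0, 251.0], [290.0, 250.0], [288.0, 168.0], [352.0, 169.0]]
```

View pics/w5.png

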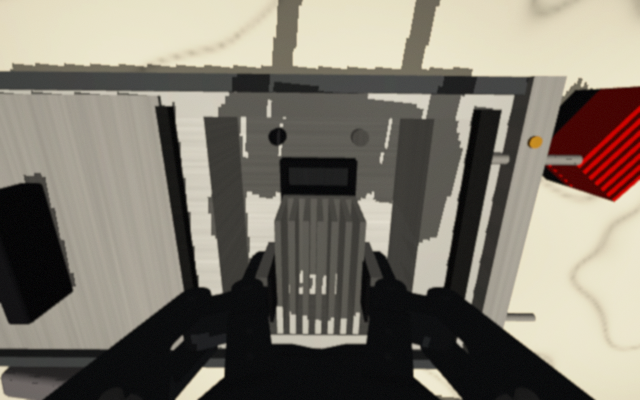

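View pics/w5c.png

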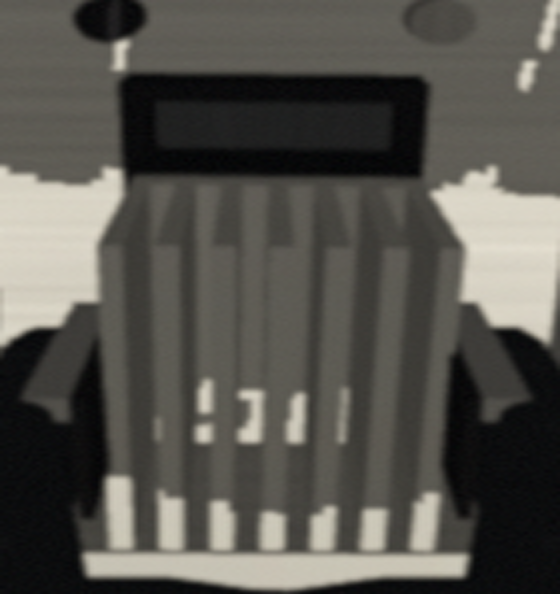

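View pics/s5.png

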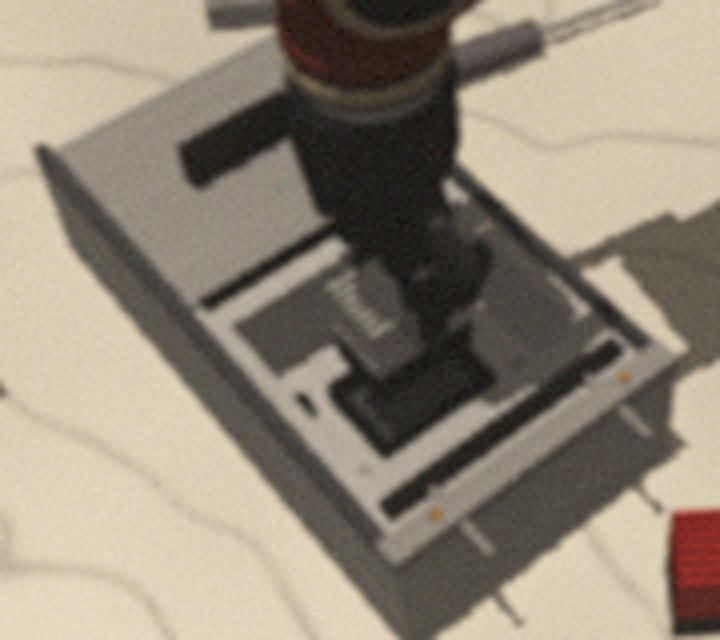

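The bay rim (cols 280–357, far inner edge at row 167) lines up with the module to within about 1 mm. I'll lower it into the rim in steps and watch the force.

Call:
apply_moves:
  rows:
    - [0.05,-0.05,0.6,0,0,0]
    - [0.05,-0.05,1.3,0,0,0]
    - [0.05,-0.05,2,0,0,0]
    - [0.05,-0.05,2.6,0,0,0]
    - [0.05,-0.05,3.2,0,0,0]
    - [0.05,-0.05,3.6,0,0,0]
    - [0.05,-0.05,3.6,0,0,0]
    - [0.05,-0.05,3.6,0,0,0]

```text
t: 8.2
tool_pos: [0.571, 0.0326, 0.0622]
tool_rot: [-0.164, 3.131, 0.002]
contact_force: [0.2, 0.1, -3.1]
opening: 0.0394
```

Run:
```python
from h import *
w=cam("wrist")
cv2.imwrite("pics/w6c.png",cv2.resize(w["img"][130:350,250:390],None,fx=4,fy=2.7,interpolation=cv2.INTER_CUBIC))
s=cam("scene");crop(s,180,150,360,310,4,"pics/s6.png")
o=ctrl.get_obs();print(o["t"],o["tool_pos"],o["opening"],o["contact_force"])
```

```text
8.3 [0.57132774 0.03253105 0.06262332] 0.03911906128798412 [ 0.59061488  0.10866997 -3.29585951]
```

View pics/w6c.png

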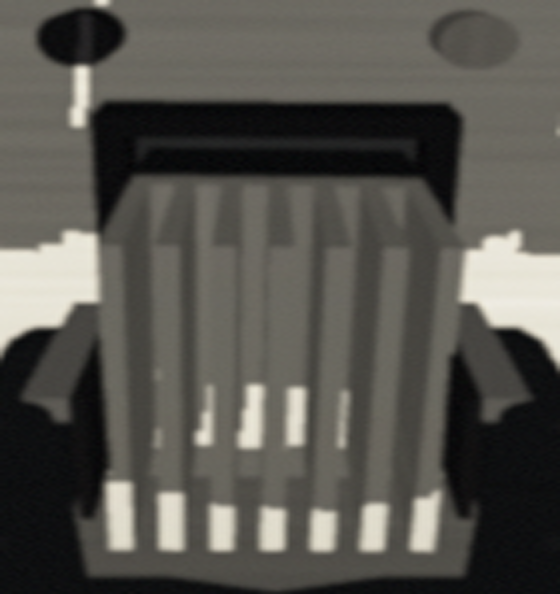

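View pics/s6.png

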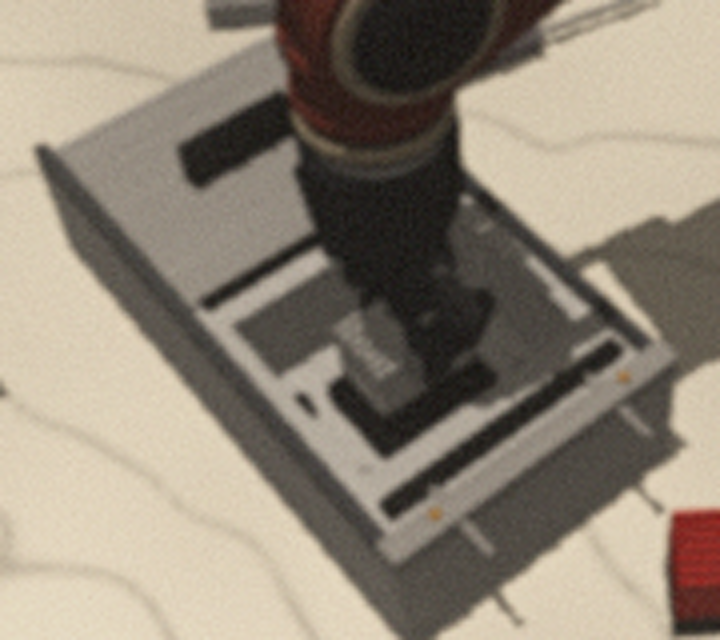

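The module base sits inside the rim with a gap on every side visible (base cols 140–418 in the crop). I'll lower the last 10 mm slowly.

Call:
apply_moves:
  rows:
    - [0,-0.02,0.3,0,0,0]
    - [0,-0.02,0.6,0,0,0]
    - [0,-0.02,0.8,0,0,0]
    - [0,-0.02,0.9,0,0,0]
    - [0,-0.02,1,0,0,0]
    - [0,-0.02,1,0,0,0]

```text
t: 8.9
tool_pos: [0.5714, 0.0323, 0.0525]
tool_rot: [-0.164, 3.13, 0.002]
contact_force: [-0.2, -0.2, -3.4]
opening: 0.0397
```

Call:
apply_moves:
  rows:
    - [0,0,0.05,0,0,0]
    - [0,0,0.1,0,0,0]
    - [0,0,0.15,0,0,0]
    - [0,0,0.15,0,0,0]

```text
t: 9.3
tool_pos: [0.5717, 0.0323, 0.0523]
tool_rot: [-0.164, 3.13, 0.002]
contact_force: [-3.6, -0.6, 4.2]
opening: 0.0395
```

Contact comes at the expected height: TCP 0.0523 against a predicted 0.052, and the weight is off the arm. I'll release and retreat.

Call:
apply_moves:
  rows:
    - [0,0,0,0,0,0]
    - [0,0,0,0,0,0]
    - [0,0,0,0,0,0]
    - [0,0,0,0,0,0]
    - [0,0,0,0,0,0]
    - [0,0,0,0,0,0]
  grip: 0.3

```text
t: 9.9
tool_pos: [0.5717, 0.0323, 0.0522]
tool_rot: [-0.164, 3.13, 0.002]
contact_force: [0.1, 0.2, -0.2]
opening: 0.0597
```

Call:
apply_moves:
  rows:
    - [0,0,-1,0,0,0]
    - [0,0,-3,0,0,0]
    - [0,0,-6,0,0,0]
    - [0,0,-9,0,0,0]
    - [0,0,-12,0,0,0]
    - [0,0,-14,0,0,0]
    - [0,0,-14,0,0,0]
    - [0,0,-14,0,0,0]

```text
t: 10.7
tool_pos: [0.5707, 0.0321, 0.1924]
tool_rot: [-0.164, 3.13, 0.001]
contact_force: [-0.7, 0.1, -0.4]
opening: 0.06
```

Run:
```python
from h import *
w=cam("wrist");cv2.imwrite("pics/w7.png",w["img"])
s=cam("scene");crop(s,180,150,360,310,4,"pics/s7.png")
o=ctrl.get_obs();print(o["t"],o["tool_pos"],o["opening"],o["contact_force"])
R=cv2.Rodrigues(o["tool_rot"])[0];print(R.round(3))
u=np.array([np.cos(.1),np.sin(.1)]);v=np.array([-u[1],u[0]]);b=np.array([.569,.0329])
P=[np.r_[b+a*.03*u+bb*.02*v,.078] for a,bb in((1,1),(1,-1),(-1,-1),(-1,1))]
print(proj(w,P).round(0).tolist())
print((4*(proj(s,P)-[180,150])).round(0).tolist())
```

```text
10.8 [0.56968518 0.03219248 0.19036309] 0.05976566671841613 [-0.19095493 -0.04596372  0.06744153]
[[-0.995 -0.105  0.004]
 [-0.105  0.995  0.002]
 [-0.004  0.001 -1.   ]]
[[340.0, 223.0], [298.0, 223.0], [297.0, 160.0], [342.0, 160.0]]
[[382.0, 387.0], [337.0, 339.0], [426.0, 281.0], [472.0, 326.0]]
```

View pics/w7.png

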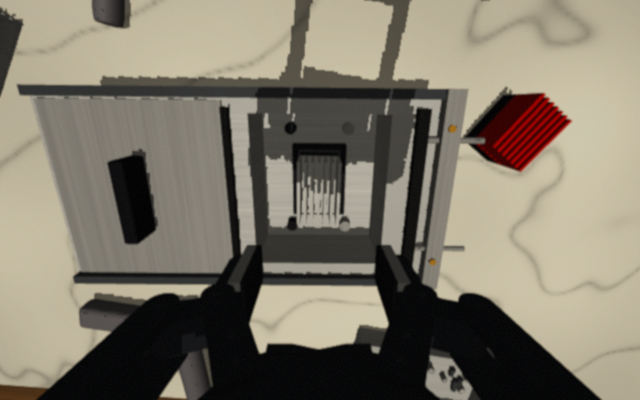

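View pics/s7.png

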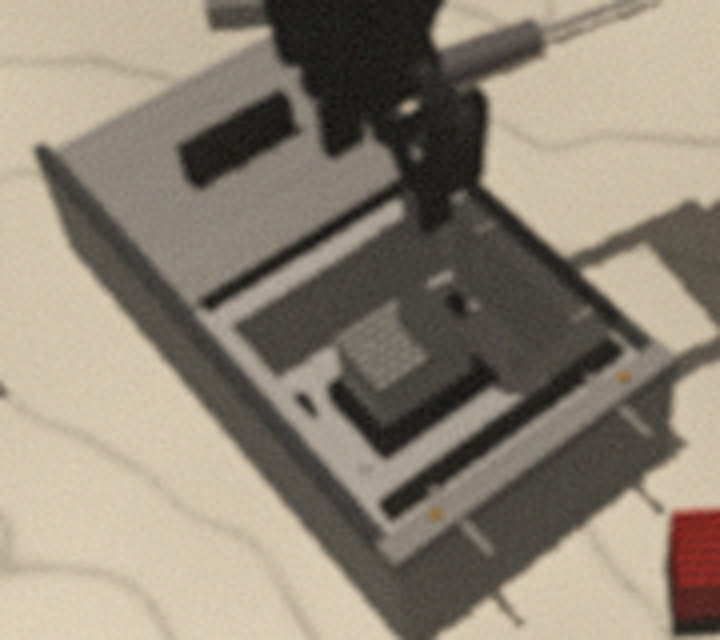

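The module is seated upright in the rim, with its top at scene crop (382,339) matching the predicted corners and well away from the fingers. The contact force is about 0. Next I shut the gripper and move behind the handle.

Call:
apply_moves:
  rows:
    - [0,-2,0,0,0,0]
    - [0,-6,0,0,0,0]
    - [0.1,-10,0,0,0,0]
    - [0.1,-14,0,0,0,0]
    - [0.2,-17.5,0,0,0,0]
    - [0.2,-19.4,0,0,0,0]
    - [0.2,-19.4,0,0,0,0]
    - [0.2,-19.4,1,0,0,0]
    - [0.2,-19.4,4,0,0,0]
    - [0.2,-19.4,6,0,0,0]
    - [0.2,-19.4,6,0,0,0]
    - [0.2,-19.4,6,0,0,0]
  grip: 1
  squeeze: 30

```text
t: 12.0
tool_pos: [0.5878, -0.1594, 0.1294]
tool_rot: [-0.167, 3.135, 0.004]
contact_force: [-0.1, 0.4, -0.7]
opening: -0.0002
```

Run:
```python
from h import *
w=cam("wrist");cv2.imwrite("pics/w8.png",w["img"])
s=cam("scene");crop(s,160,130,360,310,4,"pics/s8.png")
o=ctrl.get_obs();print(o["t"],o["tool_pos"],o["opening"],o["contact_force"])
R=cv2.Rodrigues(o["tool_rot"])[0];print(R.round(4))
d=np.r_[np.array([.5845,-.121])-o["tool_pos"][:2],0];print("handle from tool cm",(R.T@d*100).round(2))
```

```text
12.1 [ 0.58907385 -0.16037849  0.13155358] -3.480723319099212e-05 [ 0.78080961 -0.37764755  0.29549529]
[[-9.944e-01 -1.056e-01  6.000e-03]
 [-1.056e-01  9.944e-01  9.000e-04]
 [-6.100e-03  3.000e-04 -1.000e+00]]
handle from tool cm [0.04 3.96 0.  ]
```

View pics/w8.png

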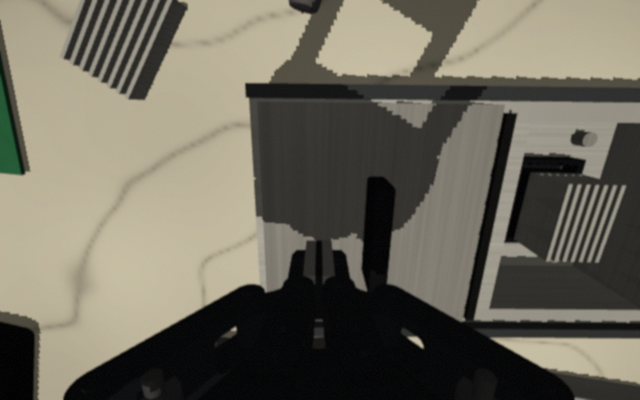

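View pics/s8.png

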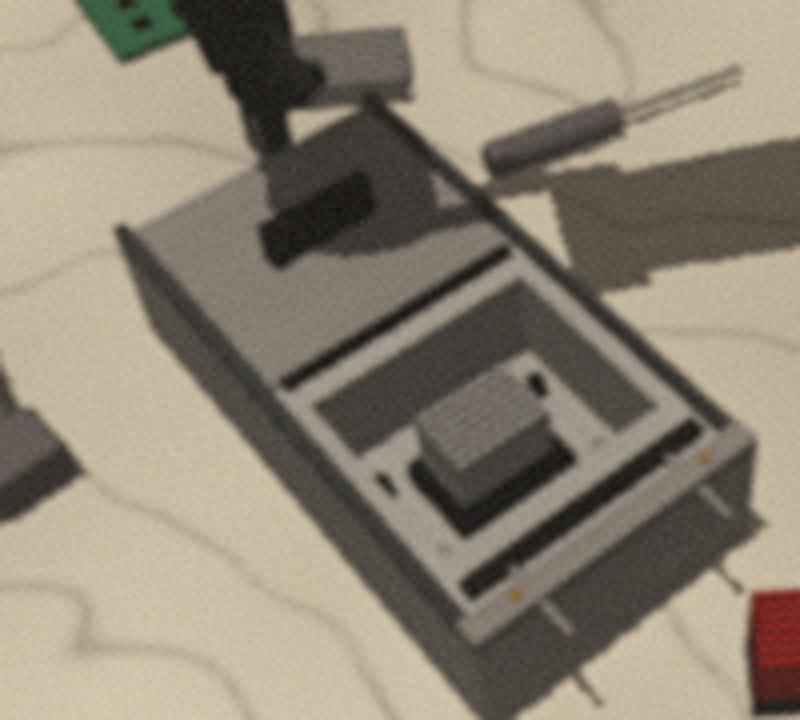

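Call:
apply_moves:
  rows:
    - [0,0,1,0,0,0]
    - [0,0,2.3,0,0,0]
    - [0,0,3.3,0,0,0]
    - [0,0,3.6,0,0,0]
    - [0,0.3,3.6,0,0,0]
    - [0,0.7,3.6,0,0,0]
    - [0,1,3.6,0,0,0]
    - [0,1.2,3.6,0,0,0]
    - [0,1.2,3.6,0,0,0]
    - [0,1.2,3.6,0,0,0]

```text
t: 13.1
tool_pos: [0.5882, -0.1484, 0.0959]
tool_rot: [-0.166, 3.131, 0.0]
contact_force: [0.4, -1.3, -0.2]
opening: -0.0002
```

Call:
apply_moves:
  rows:
    - [0,0.1,0,0,0,0]
    - [0,0.3,0,0,0,0]
    - [0,0.5,0,0,0,0]
    - [0,0.7,0,0,0,0]
    - [0,0.9,0,0,0,0]
    - [0,1.1,0,0,0,0]
    - [0,1.3,0,0,0,0]
    - [0,1.5,0,0,0,0]
    - [0,1.7,0,0,0,0]
    - [0,1.9,0,0,0,0]

```text
t: 14.1
tool_pos: [0.5863, -0.1294, 0.0959]
tool_rot: [-0.166, 3.13, 0.0]
contact_force: [1.5, -2.9, -1.6]
opening: -0.0002
```

Run:
```python
from h import *
w=cam("wrist");cv2.imwrite("pics/w9.png",w["img"])
o=ctrl.get_obs();print(o["t"],o["tool_pos"],o["opening"],o["contact_force"])
R=cv2.Rodrigues(o["tool_rot"])[0]
v=np.array([-np.sin(.1),np.cos(.1),0]);print("along v rel bay",v@(o["tool_pos"]-[.569,.0329,0]))
```

```text
14.15 [ 0.5862075  -0.12900705  0.09585763] 8.062038073953396e-05 [ 1.64679142 -2.63878785 -0.24543592]
along v rel bay -0.1628160708842307
```

View pics/w9.png

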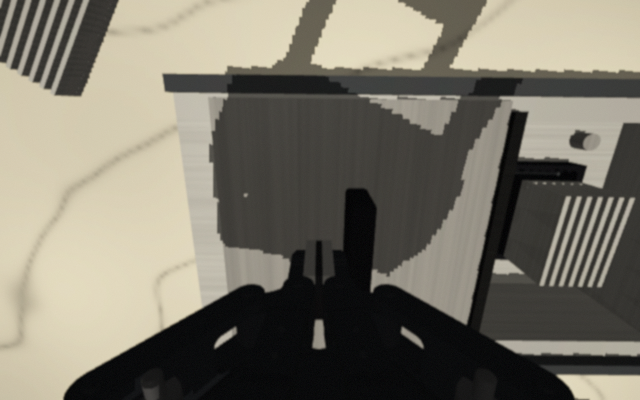

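Run:
```python
from h import *
w=cam("wrist");s=cam("scene")
v=np.array([-np.sin(.1),np.cos(.1),0]);b=np.array([.569,.0329,0])
cv2.imwrite("pics/w10.png",cv2.resize(w["img"][90:350,440:640],None,fx=3,fy=2.3,interpolation=cv2.INTER_CUBIC))
crop(s,160,130,360,310,4,"pics/s10.png")
```

```text
(no output)
```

View pics/w10.png

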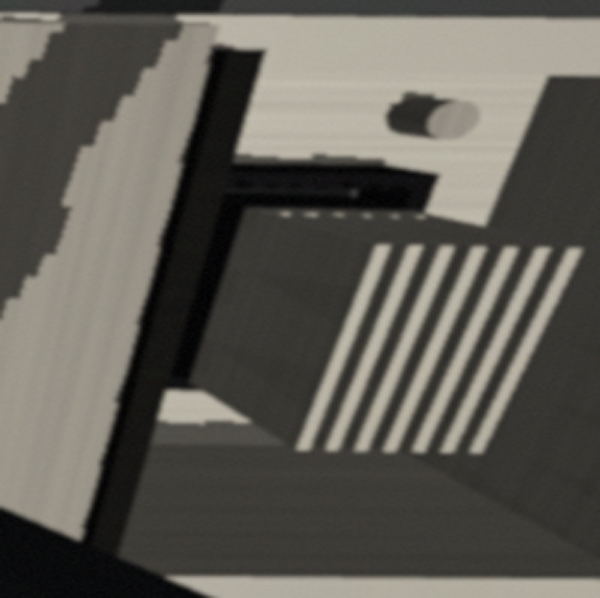

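View pics/s10.png

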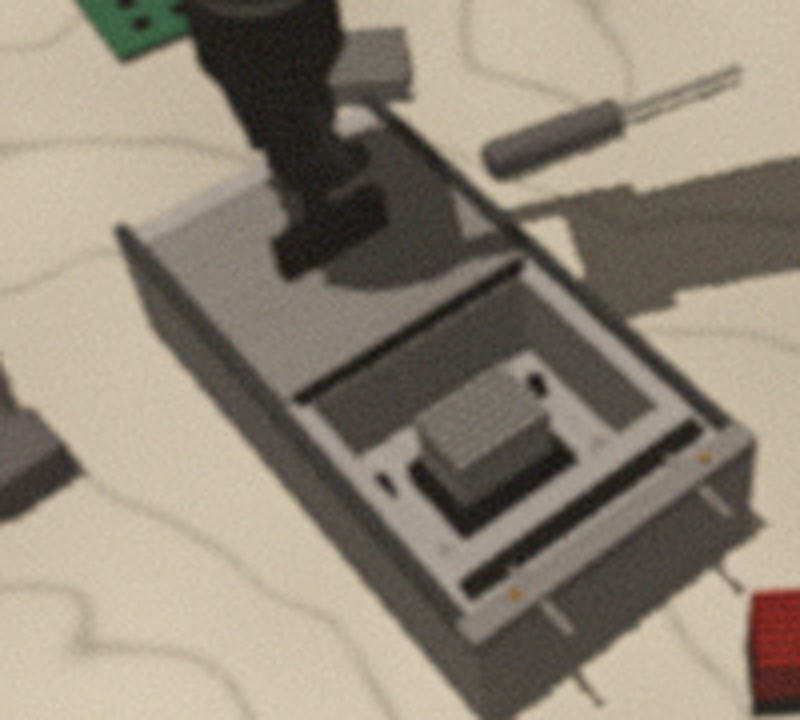

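Run:
```python
from h import *
s=cam("scene")
u=np.array([np.cos(.1),np.sin(.1)]);v=np.array([-np.sin(.1),np.cos(.1),0]);b=np.array([.569,.0329,0])
# brightness profile along v at several x offsets, z=.087 plane
g=cv2.cvtColor(s["img"],cv2.COLOR_BGR2GRAY).astype(np.float32)
ys=np.arange(-.1,.12,.001)
for xo in(-.04,.02,.05):
    P=np.array([np.r_[b[:2]+xo*u+y*v[:2],.087] for y in ys]);p=proj(s,P).astype(np.float32)
    k=cv2.remap(g,p[:,0].reshape(-1,1),p[:,1].reshape(-1,1),cv2.INTER_LINEAR).ravel()
    dark=k<45
    e=np.flatnonzero(np.diff(dark.astype(int)));print(xo,ys[e].round(3))
o=ctrl.get_obs();print(o["t"],o["contact_force"],v@(o["tool_pos"]-b))
```

```text
-0.04 [-0.068 -0.063  0.079  0.086]
0.02 [-0.069 -0.063  0.045  0.057  0.078  0.086]
0.05 [-0.069 -0.064  0.007  0.056  0.078  0.083]
14.3 [ 0.54167293 -1.9840294  -0.41831292] -0.16286289721380248
```

The scene profile puts the lip front at −63 mm and the strip face at +78 mm from the bay, so the gap is about 141 mm. I'll push 12.2 cm now and creep the rest.

Call:
apply_moves:
  rows:
    - [0,0.3,0,0,0,0]
    - [0,0.9,0,0,0,0]
    - [0,1.6,0,0,0,0]
    - [0,2.3,0,0,0,0]
    - [0,3,0,0,0,0]
    - [0,3.7,0,0,0,0]
    - [0,4.4,0,0,0,0]
    - [0,5.1,0,0,0,0]
    - [0,5.8,0,0,0,0]
    - [0,6.5,0,0,0,0]
    - [0,7.2,0,0,0,0]
    - [0,7.9,0,0,0,0]
    - [0,8.6,0,0,0,0]
    - [0,9.3,0,0,0,0]
    - [0,10,0,0,0,0]
    - [0,10.7,0,0,0,0]
    - [0,11.3,0,0,0,0]
    - [0,11.8,0,0,0,0]
    - [0,12.1,0,0,0,0]
    - [0,12.2,0,0,0,0]

```text
t: 16.3
tool_pos: [0.5731, -0.0074, 0.096]
tool_rot: [-0.167, 3.131, 0.002]
contact_force: [2.1, -3.1, 1.1]
opening: 0.0003
```

```bash
cat > gap.py <<'E'
from h import *
import sys
w=cam("wrist");s=cam("scene")
u=np.array([np.cos(.1),np.sin(.1)]);v=np.array([-np.sin(.1),np.cos(.1),0]);b=np.array([.569,.0329,0])
ys=np.arange(0.03,.12,.0005)
for n,c in(("s",s),("w",w)):
  g=cv2.cvtColor(c["img"],cv2.COLOR_BGR2GRAY).astype(np.float32)
  for xo in(-.06,-.05,-.04,.02,.04,.05):
    P=np.array([np.r_[b[:2]+xo*u+y*v[:2],.087] for y in ys]);p=proj(c,P).astype(np.float32)
    k=cv2.remap(g,p[:,0].reshape(-1,1),p[:,1].reshape(-1,1),cv2.INTER_LINEAR).ravel()
    e=np.flatnonzero(np.diff((k<45).astype(int)));print(n,xo,ys[e].round(4))
o=ctrl.get_obs();print(o["t"],o["contact_force"],v@(o["tool_pos"]-b),o["tool_pos"])
cv2.imwrite(f"pics/w{sys.argv[1]}.png",w["img"]);crop(s,160,130,360,310,4,f"pics/s{sys.argv[1]}.png")
E
python3 gap.py 11
```

```text
s -0.06 [0.055  0.0575 0.079  0.086 ]
s -0.05 [0.055  0.0585 0.0795 0.084 ]
s -0.04 [0.0545 0.0575 0.079  0.0865]
s 0.02 [0.0545 0.0575 0.0785 0.0865]
s 0.04 [0.0545 0.058  0.0785 0.0855]
s 0.05 [0.0545 0.058  0.0785 0.083 ]
w -0.06 [0.054  0.0615 0.0765 0.0915 0.096  0.105 ]
w -0.05 [0.054  0.0615 0.076  0.092  0.102  0.105 ]
w -0.04 [0.054  0.0615 0.076  0.0915 0.096  0.105 ]
w 0.02 [0.0535 0.061  0.076  0.091  0.096  0.0995 0.1    0.105 ]
w 0.04 [0.0305 0.0535 0.061  0.076  0.091  0.0955 0.1045]
w 0.05 [0.047  0.054  0.061  0.076  0.0915 0.101  0.1045]
16.4 [ 1.22870516 -1.12007499  0.61717617] -0.0405008695128151 [ 0.57285051 -0.00741788  0.09583502]
```

View pics/s11.png

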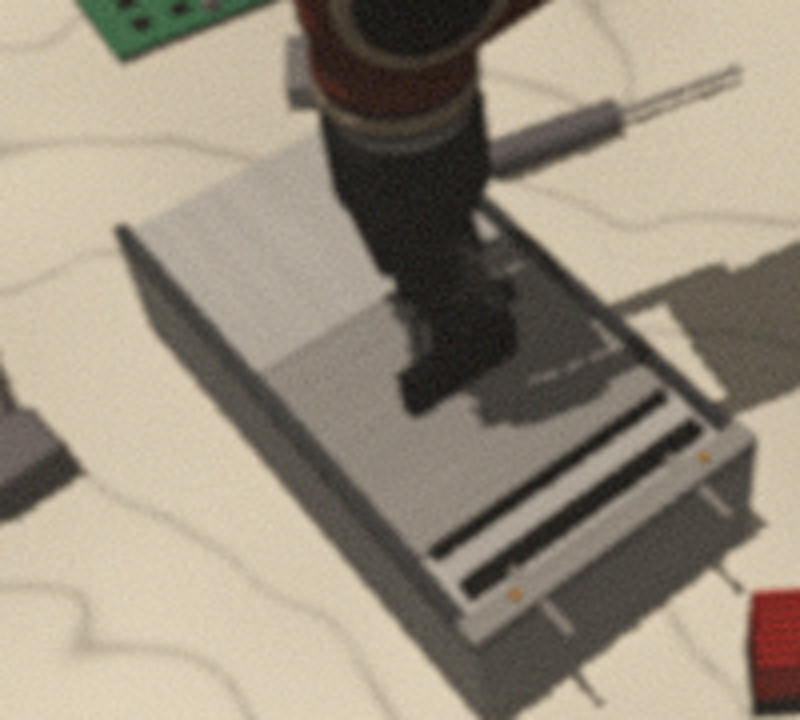

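View pics/w11.png

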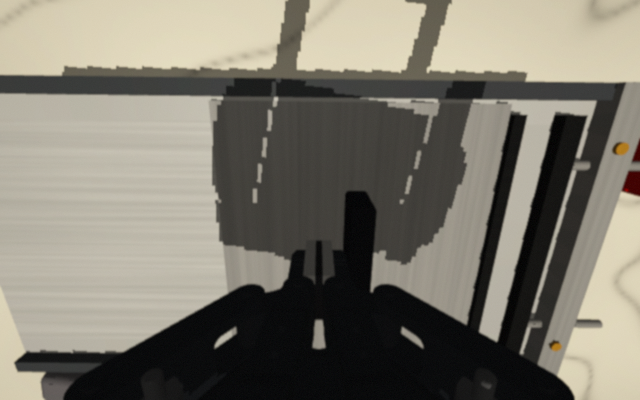

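Lip and strip are still separated, by an estimated 15–20 mm depending on the view. I'll creep forward.

Call:
apply_moves:
  rows:
    - [0,0.1,0,0,0,0]
    - [0,0.2,0,0,0,0]
    - [0,0.3,0,0,0,0]
    - [0,0.4,0,0,0,0]
    - [0,0.5,0,0,0,0]
    - [0,0.6,0,0,0,0]
    - [0,0.7,0,0,0,0]
    - [0,0.8,0,0,0,0]
    - [0,0.9,0,0,0,0]
    - [0,1,0,0,0,0]

```text
t: 17.4
tool_pos: [0.5718, 0.0026, 0.0958]
tool_rot: [-0.166, 3.132, 0.003]
contact_force: [2.9, -4.0, 0.1]
opening: 0.0003
```

```bash
python3 gap.py 12
```

```text
s -0.06 [0.065  0.0685 0.0795 0.0865]
s -0.05 [0.065  0.0685 0.0795 0.084 ]
s -0.04 [0.065  0.0685 0.08   0.0865]
s 0.02 [0.0645 0.068  0.079  0.086 ]
s 0.04 [0.065  0.0675 0.0785 0.086 ]
s 0.05 [0.064  0.0675 0.0785 0.0825]
w -0.06 [0.064  0.072  0.0765 0.0915 0.0995 0.1005 0.102  0.103 ]
w -0.05 [0.0645 0.0715 0.076  0.0915 0.102  0.1045]
w -0.04 [0.064  0.0715 0.0765 0.0915 0.0985 0.099  0.0995 0.1    0.1035 0.104 ]
w 0.02 [0.0635 0.0715 0.0765 0.091  0.096  0.0975 0.1025 0.104 ]
w 0.04 [0.0415 0.0635 0.071  0.0765 0.091  0.096  0.0965 0.0975 0.0985 0.099
 0.1    0.101  0.104 ]
w 0.05 [0.0575 0.064  0.071  0.076  0.0915 0.101  0.102  0.103  0.104 ]
17.5 [ 1.79791783 -1.80173608  0.80946082] -0.030258797439822113 [0.57172632 0.00276282 0.09579749]
```

View pics/w12.png

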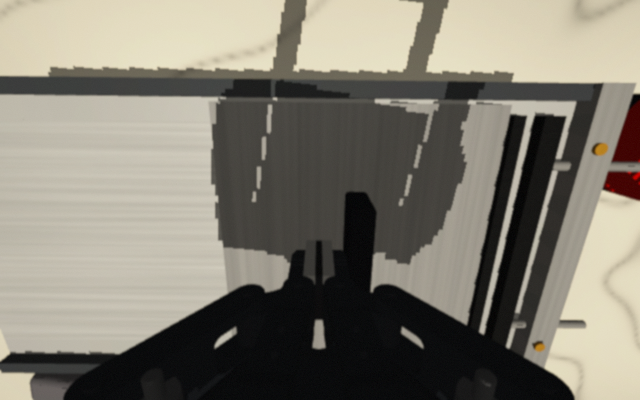

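Call:
apply_moves:
  rows:
    - [0,0.06,0,0,0,0]
    - [0,0.12,0,0,0,0]
    - [0,0.18,0,0,0,0]
    - [0,0.24,0,0,0,0]
    - [0,0.3,0,0,0,0]
    - [0,0.35,0,0,0,0]

```text
t: 18.1
tool_pos: [0.5714, 0.0063, 0.0958]
tool_rot: [-0.167, 3.132, 0.003]
contact_force: [2.8, -2.5, -0.2]
opening: 0.0003
```

Call:
apply_moves:
  rows:
    - [0,0.04,0,0,0,0]
    - [0,0.08,0,0,0,0]
    - [0,0.12,0,0,0,0]

```text
t: 18.4
tool_pos: [0.5713, 0.0075, 0.0958]
tool_rot: [-0.167, 3.132, 0.003]
contact_force: [2.3, -3.0, 0.2]
opening: -0.0001
```

Call:
apply_moves:
  rows:
    - [0,0.04,0,0,0,0]
    - [0,0.08,0,0,0,0]
    - [0,0.12,0,0,0,0]

```text
t: 18.7
tool_pos: [0.5711, 0.0087, 0.0958]
tool_rot: [-0.167, 3.132, 0.003]
contact_force: [3.5, -4.0, 0.3]
opening: 0.0002
```

```bash
python3 gap.py 13
```

```text
s -0.06 [0.0715 0.0865]
s -0.05 [0.0715 0.084 ]
s -0.04 [0.0715 0.0865]
s 0.02 [0.071  0.0865]
s 0.04 [0.0705 0.0855]
s 0.05 [0.071 0.083]
w -0.06 [0.0705 0.091 ]
w -0.05 [0.0705 0.0915 0.102  0.104 ]
w -0.04 [0.0705 0.091 ]
w 0.02 [0.07   0.091  0.1025 0.1035]
w 0.04 [0.0475 0.0695 0.0905 0.1    0.1035]
w 0.05 [0.064 0.07  0.091]
18.8 [ 3.27957236 -2.25126882  0.19834955] -0.02418901401220437 [0.5711476  0.00880501 0.09581978]
```

View pics/w13.png

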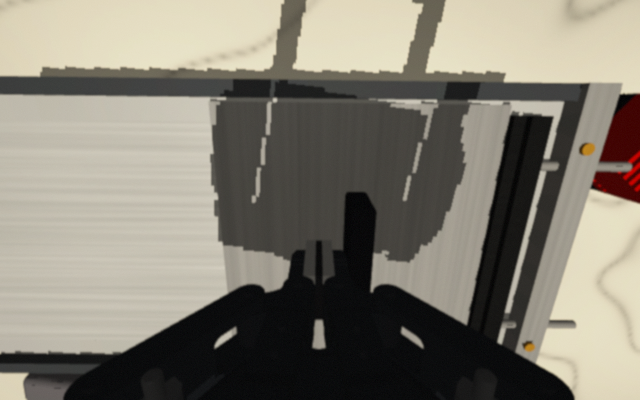

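The gap in the wrist view has closed to a hairline at (528,200). From here I take 0.5 mm steps on the force reading.

Call:
apply_moves:
  rows:
    - [0,0.03,0,0,0,0]
    - [0,0.06,0,0,0,0]

```text
t: 19.0
tool_pos: [0.5711, 0.0094, 0.0958]
tool_rot: [-0.167, 3.132, 0.003]
contact_force: [2.3, -3.1, 0.4]
opening: -0.0003
```

Call:
apply_moves:
  rows:
    - [0,0.03,0,0,0,0]
    - [0,0.06,0,0,0,0]

```text
t: 19.2
tool_pos: [0.571, 0.01, 0.0958]
tool_rot: [-0.167, 3.132, 0.003]
contact_force: [2.7, -2.7, 0.4]
opening: 0.0003
```

Call:
apply_moves:
  rows:
    - [0,0.03,0,0,0,0]
    - [0,0.06,0,0,0,0]

```text
t: 19.4
tool_pos: [0.571, 0.0106, 0.0958]
tool_rot: [-0.167, 3.132, 0.003]
contact_force: [3.1, -2.9, 0.1]
opening: 0.0001
```

Call:
apply_moves:
  rows:
    - [0,0.03,0,0,0,0]
    - [0,0.06,0,0,0,0]

```text
t: 19.6
tool_pos: [0.5709, 0.0111, 0.0958]
tool_rot: [-0.167, 3.132, 0.003]
contact_force: [2.6, -3.2, 0.1]
opening: -0.0001
```

Call:
apply_moves:
  rows:
    - [0,0.03,0,0,0,0]
    - [0,0.06,0,0,0,0]

```text
t: 19.8
tool_pos: [0.5709, 0.0113, 0.0958]
tool_rot: [-0.167, 3.132, 0.001]
contact_force: [2.9, -4.8, -0.6]
opening: -0.0
```

Call:
apply_moves:
  rows:
    - [0,0.03,0,0,0,0]
    - [0,0.05,0,0,0,0]

```text
t: 20.0
tool_pos: [0.5709, 0.0113, 0.0958]
tool_rot: [-0.167, 3.131, -0.0]
contact_force: [3.7, -5.7, -0.5]
opening: -0.0001
```

Call:
apply_moves:
  rows:
    - [0,0.04,0,0,0,0]
    - [0,0.08,0,0,0,0]

```text
t: 20.2
tool_pos: [0.5709, 0.0114, 0.0959]
tool_rot: [-0.167, 3.131, -0.003]
contact_force: [3.7, -5.9, 0.4]
opening: -0.0001
```

Call:
apply_moves:
  rows:
    - [0,0.04,0,0,0,0]
    - [0,0.08,0,0,0,0]
    - [0,0.11,0,0,0,0]

```text
t: 20.5
tool_pos: [0.5709, 0.0115, 0.0959]
tool_rot: [-0.167, 3.131, -0.006]
contact_force: [3.4, -7.0, 0.2]
opening: 0.0003
```

Call:
apply_moves:
  rows:
    - [0,0.05,0,0,0,0]
    - [0,0.1,0,0,0,0]
    - [0,0.13,0,0,0,0]

```text
t: 20.8
tool_pos: [0.5709, 0.0116, 0.0959]
tool_rot: [-0.167, 3.131, -0.01]
contact_force: [3.4, -7.6, -0.7]
opening: -0.0001
```

Push is about 7.9 N along the track, and sliding drag is about 3 N, so the lip carries roughly 4–5 N at the predicted position. I'll back off straight along the track, then rise.

Call:
apply_moves:
  rows:
    - [0,-0.05,0,0,0,0]
    - [0,-0.15,0,0,0,0]
    - [0,-0.4,0,0,0,0]
    - [0,-0.9,0,0,0,0]
    - [0,-1.6,0,0,0,0]
    - [0,-2.2,0,0,0,0]
    - [0,-2.5,0,0,0,0]
    - [0,-2.5,-1,0,0,0]
    - [0,-2.5,-3,0,0,0]
    - [0,-2.5,-6,0,0,0]
    - [0,-2.5,-10,0,0,0]
    - [0,-2.5,-12,0,0,0]
    - [0,-2.5,-12,0,0,0]
    - [0,-2.5,-12,0,0,0]

```text
t: 22.2
tool_pos: [0.5729, -0.0124, 0.2166]
tool_rot: [-0.167, 3.13, -0.011]
contact_force: [0.3, -0.4, -1.0]
opening: -0.0001
```

```bash
python3 gap.py 14
python3 - <<'E'
from h import *
t=cam("top");cv2.imwrite("pics/t14.png",t["img"])
i=cv2.imread("pics/w14.png");print(ctrl.get_obs()["contact_force"])
E
```

```text
s -0.06 [0.073  0.0865]
s -0.05 [0.073 0.084]
s -0.04 [0.0735 0.087 ]
s 0.02 [0.0725 0.0865]
s 0.04 [0.073 0.086]
s 0.05 [0.0725 0.083 ]
w -0.06 [0.073  0.09   0.0975 0.1015 0.119 ]
w -0.05 [0.031  0.073  0.0905 0.1005 0.1015]
w -0.04 [0.03   0.073  0.09   0.0975 0.1015]
w 0.02 [0.0725 0.0895 0.097  0.101 ]
w 0.04 [0.0725 0.0895 0.097  0.1015]
w 0.05 [0.0725 0.09   0.0995 0.1015]
22.3 [-0.29648953 -0.27348078 -0.20088166] -0.045283240855693324 [ 0.57181062 -0.0123286   0.21429777]
[0.21274192 0.69602502 0.42346608]
```

View pics/w14.png

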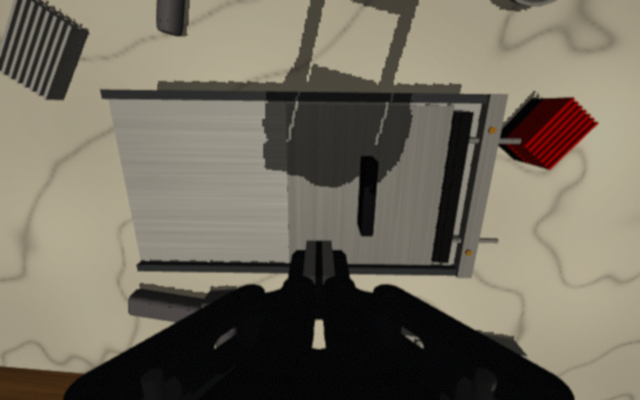

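View pics/s14.png

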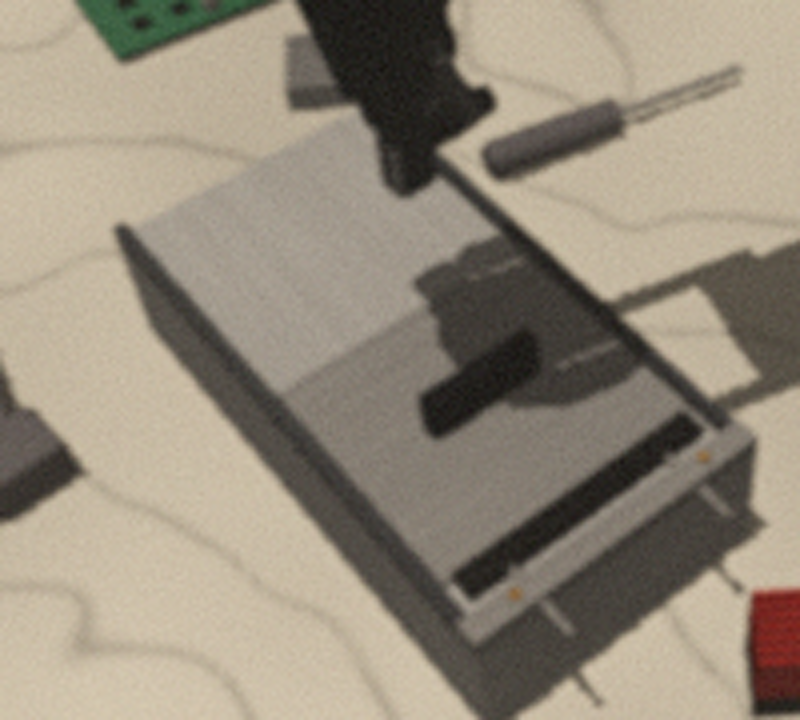

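View pics/t14.png

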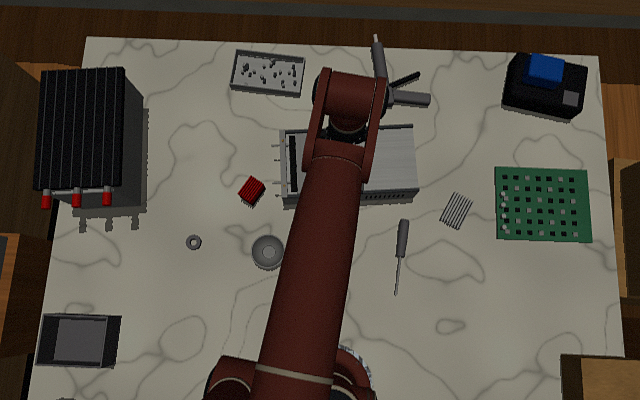

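The lip and strip form one continuous dark band at wrist (453,187), and the bystanders are at the same pixels as at the start. The tool is clear, so I'm handing in.

```bash
python3 -c "
from station import ctrl
print(ctrl.get_obs()['dq'].round(4));print(ctrl.finish_job())"
```

```text
[ 0.0007  0.0037 -0.0006  0.0008 -0.0016 -0.0012]
the job is handed in; nothing more can be done
None
```

I set the silver finned module into its bay and slid the hatch shut against the sealing strip, then handed the job in at about 22 s. No verdict was reported.

- **Module:** It touched the bay floor at the predicted height, with the tool tip at 0.0523 m against an expected 0.052 m. I released it at near-zero force, and the pictures afterwards showed it upright inside the rim.
- **Hatch:** The tool stalled when the lip met the strip. I raised the push to about 7.9 N along the track. Sliding drag was about 3 N, so the lip carried an estimated 4–5 N, under the 10 N limit. I then backed off along the track and lifted clear.
- **Last checks:** The lip and strip show no gap in the wrist or scene picture. The heatsink, bowl, screwdriver and ring are at the same pixels as at the start, judged by eye. Contact force after I pulled clear was within noise.
- **Not confirmed:** The force left on the seal after letting go was not measured directly; it is inferred from the drag. The scene and wrist views also disagreed by about 5 mm on the last gap (20 mm against 15 mm), so I closed the final stretch on the force reading.

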